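# Knock a bearing out of its carrier on a knock-out pin

## Task

The ball bearing is stuck below the rim of its aluminium carrier. Carry the carrier to the knock-out stand, find the pin with the access hole in its underside and push it down gently until it sits flat on the stand's plate and the bearing has been poked up out of its recess, never leaning hard on the stand. Then let go of the carrier, take the bearing out and set it flat in the shallow square tray, leaving the carrier sitting on the stand and the other parts on the bench undisturbed.

Things in the scene. Friction and masses are not known exactly. Their poses are not given: they have to be found in the camera images.
- carrier: loose aluminium block, 84 (x) x 56 (y) x 34 (z) mm, about 0.3 kg; origin at the centre of its underside, z up. In the middle of its top is a round recess 34 mm across and 12 mm deep that holds the bearing; below it a 25 mm round access hole runs through the 22 mm floor to the underside, centred on the origin.
- bearing: ball bearing, light metal ring, 32 mm across, 10 mm high; origin at the centre of its underside, z up. It starts on the floor of the carrier's recess, its top 2 mm below the carrier's top face, held by two spring pads: pushing it up takes about 5 to 10 N for some 6 mm, then it is free. With the carrier fully down on the stand its top is 9 mm above the carrier's top face.
- stand: fixed grey knock-out stand: a plate 100 (x) x 110 (y) x 12 mm with a steel pin upright on it; origin at the centre of the plate's underside, z up. The carrier may sit on it turned as you like. Carrier or bearing must never be pressed on plate or pin with more than 35 N.
- pin_slot (a point): middle of the slot in the plate's top face, which runs along the stand's y. The rigid round pin, 21 mm across, 33 mm high above the plate (last 1 mm tapering to 19 mm across), is clamped in it on the slot's line but up to 12 mm either way from this point along y. Where it is clamped is not measured: find it by feel or by eye.
- tray: fixed shallow open tray, grey, 108 x 108 mm outside, 18 mm high, walls and floor 4 mm thick; origin at the centre of its underside, z up.
- terminal_block: bystander, loose: white terminal block 18x50x19 mm; origin at the centre of its underside
- fitting_brass: bystander, loose: small brass hex fitting 17x30x15 mm; origin at the centre of its underside
- end_cap: bystander, loose: grey ring-shaped end cap, 40 mm across, 18 mm high; origin at the centre of its underside
- spare_roller: bystander, loose: black rubber roller standing on end, 39 mm across, 42 mm high; origin at the centre of its underside
- steel_block: bystander, loose: ground steel set-up block 25x40x25 mm; origin at the centre of its underside

How it is judged:
On the way:
1. the carrier sits flat on the stand's plate with the pin up through its access hole and the bearing poked up, standing at least 6 mm above the carrier's top face (z of carrier in the frame of stand between 0.0095 and 0.0145 m and horizontal distance between carrier and stand below 0.025 m and angle between carrier's own z axis and vertical below 0.05 rad and z of bearing in the frame of carrier between 0.03 and 0.038 m and horizontal distance between bearing and carrier below 0.006 m), for 0.2 s.
At the end, for the whole second after the job is handed in: the bearing lies flat (within 0.1 rad) and at rest on the floor of the tray; the carrier sits level (within 0.05 rad) on the stand's plate (within 2.5 mm of touching it), its middle within 25 mm of the plate's middle, at rest (z of carrier in the frame of stand between 0.0095 and 0.0145 m and horizontal distance between carrier and stand below 0.025 m and angle between carrier's own z axis and vertical below 0.05 rad and x of bearing in the frame of tray between -0.038 and 0.038 m and y of bearing in the frame of tray between -0.038 and 0.038 m and z of bearing in the frame of tray below 0.012 m and angle between the z axis of bearing and the z axis of tray, either way round below 0.1 rad and linear speed of each of bearing, carrier below 0.02 m/s).
It fails at once if the carrier is pressed on the stand (plate or pin) with more than 35 N (contact force between carrier and stand above 35 N).
It fails at once if the bearing is pressed on the stand's pin with more than 35 N (contact force between bearing and stand above 35 N).
It fails at once if a bystander is moved by more than 20 mm (distance of any of terminal_block, fitting_brass, end_cap, spare_roller, steel_block from where it was at the start of the episode above 0.02 m).
It also fails if it takes over 64 s, if anything falls off the work surface, if the arm or the gripper's body presses on something with over 40 N, if the wrist force passes 120 N, or if a joint passes its speed limit or range.

## Robot

A 6-joint arm with a two-finger parallel gripper is mounted at the origin on a cart in front of the work surface, level with it; the furniture and walls round the work are solid. World frame = base frame: x ahead of the robot, y to its left, z up, the work surface at z = 0. Lengths are in m, angles in rad, forces in N, time in s.
With the tool pointing down it reaches from about 0.375 to 0.975 m from the base axis. Payload 3.8 kg.
Tool frame: the origin (TCP) lies at the very end of the fingers, on their centre line; the grasp point (between the pads) lies 19 mm behind it; z points along the fingers, y is the line along which they close (so a half turn about z gives the same grasp; the last joint's range is limited). The gripper opens to 88 mm and grips with 3 to 60 N. Pads are 18 mm wide; open, the fingers measure 123 mm over their backs; the gripper's body (75 mm by 187 mm) begins 45 mm behind the grasp point.
Start: joints at [-1.333, 0.264, 1.604, -0, 1.274, -0.037], TCP at [0.183, -0.65, 0.203] pointing down, gripper open.
Joint ranges: [-2.63, 2.63], [-0.94, 2.18], [0.31, 2.57], [-1.31, 4.45], [0, 2.66], [-2.55, 2.55]. Speed limits (rad/s): [2.57, 2.57, 3.14, 3.14, 3.14, 3.14].

## Interface

Orientations are given as a unit quaternion [w, x, y, z].
In Python, from rig import manip, vision gives the robot as it stands.
- The arm moves only by the shell command python3 -m pendant 'ROWS' [OPENING] [FORCE]. ROWS is JSON, a list that holds one entry, the list of rows, each a list of 6 numbers: the shift along the tool's x, y, z each as a share of 0.6 m, from -1 to 1, then the turn, a rotation vector about the tool's x, y, z each as a share of pi/2 rad, from -1 to 1. A call has 1 to 12 rows; each row is the pose to reach, as a shift and turn from the pose commanded when the call began, along the tool's axes at that moment; what a row does not reach only later rows make up. A row lasts 1/8 s, in which the tool goes at most 62.5 mm and 10.7 degrees, less where a joint would pass 70% of its speed; a pose out of reach is approached as far as the arm can. A call with a number of a shift or a turn outside -1 to 1 is refused whole. A call with a gripper value outside its range is refused whole. OPENING is the closure, from -1 (fully open) to 1 (shut), so that 0 is half open, set as the call begins (- or left out, the last holds). The fingers move at their own pace and stop on an object; FORCE is the grip in N (left out, the last holds). Time passes only in rows, so rows that repeat a pose let the fingers close. It gives the time, the measured TCP pose, the force, the opening and the grip force at its end, in the units of the state.
- manip.sense(): the state, without advancing time (a new reading comes with each control period).
- vision.read_camera(name): name is "side" or "top" or "wrist"; returns (picture, depth): 384x512x3 uint8, red, green, blue; 384x512 float32, m along the optical axis (not along the pixel's ray), 0 where there is no reading.
- vision.camera_model(name): a dict with "intrinsics" (3x3 intrinsics, pixels), "rvec" (rotation vector, rad) and "tvec" (3), from world to camera coordinates, as OpenCV has them; the wrist camera has in their place "tool_from_camera" (4x4, takes a point from camera to tool coordinates, whose origin is the TCP and whose axes are the flange's). Camera axes: x right, y down, z forward; pixel columns grow to the right and rows downward; lengths in m; the calibration is good to about 2 mm. The wrist camera is an equidistant fisheye: a pixel r from the principal point sees the ray r / f radians off the axis. A picture is of the moment at which its call begins: read the wrist's pose just before it. camera_model takes no time and is no camera call.
- manip.job_done(): hands the job in; it is judged then, once.
The state is a dict: "time_s": time; "joints": joint angles; "joint_velocities": joint speeds; "joint_torque": joint torques, N m; "position": TCP position; "ee_rot": TCP orientation; "wrist_force": force on the tool from outside, world axes, zero at the start; "moment": the same for the moment, N m; "width": opening from 0.0 (shut) to 1.0 (fully open); "grasp_force": force on a finger pad.
Only numpy, scipy, OpenCV 4.12 (cv2) and the standard library are available. Lean on these libraries where they do the work, as an engineer would, in place of code of your own. Each camera call takes 0.05 s, during which the arm holds its last target. There are 200 camera calls.

## Working session

There is one attempt and no reset: what is moved stays moved. The work goes in short steps, Python scripts to look and compute and a shell command to move; the robot and the scene stay as the last step left them, time stands still between calls to the robot, and variables do not carry over. Pictures are saved under pics/ and viewed, at most 11 in all, crops included, and the job is handed in when it is done.

```bash
mkdir -p pics; ls
python3 - <<'E'
from rig import manip, vision
import cv2, numpy as np
s=manip.sense(); print({k:np.round(v,3) for k,v in s.items()})
for n in("top","side"):
    p,d=vision.read_camera(n); np.savez(f"{n}0.npz",p=p,d=d); cv2.imwrite(f"pics/{n}0.png",p[...,::-1])
    m=vision.camera_model(n); print(n,m)
print(vision.camera_model("wrist"))
E
```

```text
pics
{'time_s': np.float64(0.0), 'joints': array([-1.333,  0.265,  1.605, -0.   ,  1.274, -0.037]), 'joint_velocities': array([ 0.001, -0.002,  0.001,  0.   ,  0.001,  0.001]), 'joint_torque': array([-2.0000e-03, -5.0211e+01, -3.5688e+01,  7.3000e-02,  2.9000e-02,
       -0.0000e+00]), 'position': array([ 0.183, -0.649,  0.202]), 'ee_rot': array([-0.001,  0.991,  0.137, -0.   ]), 'wrist_force': array([0.037, 0.469, 0.098]), 'moment': array([-0.009,  0.024, -0.023]), 'grasp_force': np.float64(0.0), 'width': np.float64(0.998)}
top {'intrinsics': array([[393.7365762 ,   0.        , 253.71113238],
       [  0.        , 393.7365762 , 191.12559772],
       [  0.        ,   0.        ,   1.        ]]), 'rvec': array([ 2.17330522, -2.16767875,  0.09105209]), 'tvec': array([-0.07714345,  0.51708272,  0.83942345])}
side {'intrinsics': array([[373.67875591,   0.        , 250.45833848],
       [  0.        , 373.67875591, 188.24106948],
       [  0.        ,   0.        ,   1.        ]]), 'rvec': array([ 1.98752943, -0.61400078,  0.34109512]), 'tvec': array([-0.4801182 ,  0.15792991,  0.81682363])}
{'intrinsics': array([[297.31863964,   0.        , 259.04663447],
       [  0.        , 297.31863964, 192.39544777],
       [  0.        ,   0.        ,   1.        ]]), 'tool_from_camera': array([[ 1.72537544e-03, -9.49146493e-01, -3.14830047e-01,
         8.09541554e-02],
       [ 9.99998446e-01,  1.52322173e-03,  8.88136942e-04,
         5.58387556e-04],
       [-3.63416093e-04, -3.14831090e-01,  9.49147645e-01,
        -1.81309483e-01],
       [ 0.00000000e+00,  0.00000000e+00,  0.00000000e+00,
         1.00000000e+00]])}
```

View pics/top0.png

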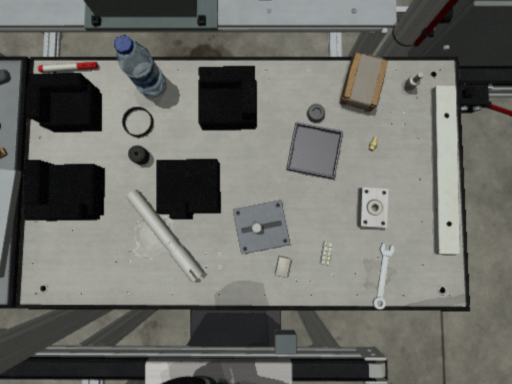

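View pics/side0.png

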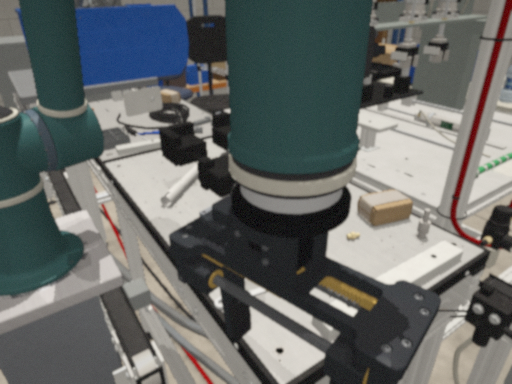

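The top view shows the carrier at (375,207), the stand at (262,227) with its pin near (257,228), and the tray at (315,151). It also shows the terminal block (326,253), steel block (283,267), brass fitting (374,143), end cap (316,113) and roller (139,155). In the side view the gripper blocks most of the scene.

```bash
cat > h.py <<'E'
import numpy as np, cv2
from rig import manip, vision
from scipy.spatial.transform import Rotation as R
def cam(n):
    m=vision.camera_model(n); Rm=cv2.Rodrigues(m["rvec"])[0]; return m["intrinsics"],Rm,np.ravel(m["tvec"])
def cast(n,uv,z):
    K,Rm,t=cam(n); uv=np.atleast_2d(uv).astype(float)
    d=np.c_[uv,np.ones(len(uv))]@np.linalg.inv(K).T@Rm; c=-Rm.T@t
    return c+d*((z-c[2])/d[:,2])[:,None]
def tool():
    s=manip.sense(); T=np.eye(4); T[:3,:3]=R.from_quat(s["ee_rot"],scalar_first=True).as_matrix(); T[:3,3]=s["position"]; return T,s
def wcast(T,uv,z):
    m=vision.camera_model("wrist"); K=m["intrinsics"]; uv=np.atleast_2d(uv).astype(float)
    q=(uv-K[:2,2])/K[0,0]; r=np.linalg.norm(q,axis=1,keepdims=True)+1e-12
    d=np.c_[q/r*np.sin(r),np.cos(r)]; W=T@m["tool_from_camera"]; d=d@W[:3,:3].T; c=W[:3,3]
    return c+d*((z-c[2])/d[:,2])[:,None]
E
python3 - <<'E'
from h import *
f=np.load("top0.npz"); p=f["p"]; d=f["d"]
K,Rm,t=cam("top"); v,u=np.mgrid[:384,:512]
P=np.stack([(u-K[0,2])/K[0,0]*d,(v-K[1,2])/K[1,1]*d,d],-1); W=(P-t)@Rm
z=W[...,2]
def comp(box,lo,hi,zp,name):
    x0,y0,x1,y1=box; m=np.zeros(z.shape,np.uint8); m[y0:y1,x0:x1]=((z>lo)&(z<hi)&(d>0))[y0:y1,x0:x1]
    n,l,st,c=cv2.connectedComponentsWithStats(m); k=1+np.argmax(st[1:,4]); mm=(l==k).astype(np.uint8)
    cs=max(cv2.findContours(mm,0,2)[0],key=cv2.contourArea); 
    w=cast("top",cs[:,0,:],zp)[:,:2]
    r=cv2.minAreaRect((w*1000).astype(np.float32)); print(name,"n",st[k,4],"zmed",round(float(np.median(z[mm>0])),4),"rect mm",np.round(r[0],1),np.round(r[1],1),round(r[2],1))
comp((350,180,400,235),.02,.05,.034,"carrier")
comp((225,195,300,260),.006,.02,.012,"stand")
comp((225,195,300,260),.03,.06,.045,"pin")
comp((280,115,350,185),.01,.03,.018,"tray")
comp((315,235,340,270),.01,.03,.019,"term"); comp((270,250,295,285),.012,.04,.025,"steel"); comp((365,130,382,155),.007,.03,.015,"brass");comp((300,98,330,125),.01,.03,.018,"cap")
print("bench z",np.median(z[200:220,310:340]))
big=cv2.resize(p[185:275,225:405],None,fx=4.4,fy=4.4,interpolation=cv2.INTER_CUBIC)
cv2.imwrite("pics/topcrop.png",big[...,::-1])
E
```

```text
carrier n 1042 zmed 0.0326 rect mm [ 481.9 -333.1] [59.5 83.9] 86.7
stand n 2179 zmed 0.0111 rect mm [439.5 -91.6] [ 99.4 109.7] 11.4
pin n 74 zmed 0.0441 rect mm [437.9 -81.1] [19. 17.] 0.2
tray n 399 zmed 0.0163 rect mm [ 610.1 -210.6] [108.  108.4] 78.8
term n 161 zmed 0.0165 rect mm [ 382.8 -233.2] [17.4 47.1] 80.5
steel n 225 zmed 0.0242 rect mm [ 354.1 -137.6] [25.2 40.4] 78.4
brass n 71 zmed 0.0118 rect mm [ 625.9 -342. ] [14.8 29.6] 62.7
cap n 215 zmed 0.0158 rect mm [ 696.5 -213.9] [36.7 38.2] 0.0
bench z -0.0014050674235735587
```

View pics/topcrop.png

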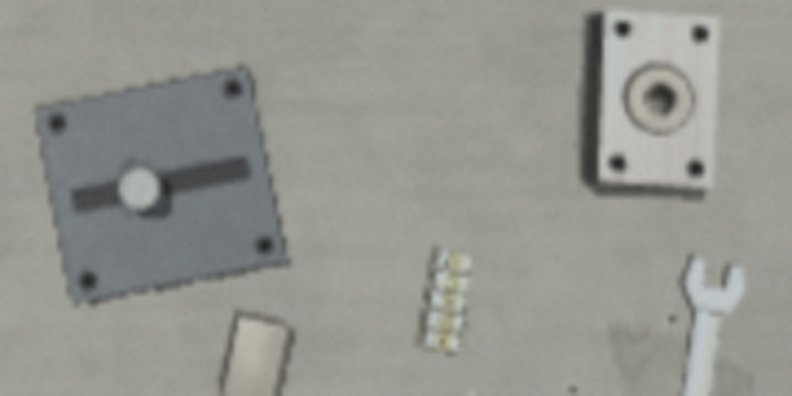

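The crop confirms all three. The pin is about 10.6 mm from the slot middle along the stand's +y and on the slot line. The carrier's long axis is at about -3.3°, and the stand is at 11.4°. Next I'll move over the carrier and check it with the wrist camera.

```bash
cat >> h.py <<'E'
def plan(xyz,yaw):
    T,s=tool(); Rt=R.from_euler("z",yaw,degrees=True).as_matrix()@np.diag([1,-1,-1])
    sh=T[:3,:3].T@(np.array(xyz)-T[:3,3])/.6; rv=R.from_matrix(T[:3,:3].T@Rt).as_rotvec()/(np.pi/2)
    print("shift",np.round(sh,4),"turn",np.round(rv,4),"t",s["time_s"])
E
python3 - <<'E'
from h import *
plan([.482,-.333,.20],-3.3)
E
```

```text
shift [ 0.6226 -0.3716  0.0042] turn [-1.300e-03  2.000e-04  2.116e-01] t 0.1
```

```bash
python3 -m pendant '[[[0.6226,-0.3716,0.0042,-0.0013,0,0.2116],[0.6226,-0.3716,0.0042,-0.0013,0,0.2116],[0.6226,-0.3716,0.0042,-0.0013,0,0.2116],[0.6226,-0.3716,0.0042,-0.0013,0,0.2116],[0.6226,-0.3716,0.0042,-0.0013,0,0.2116],[0.6226,-0.3716,0.0042,-0.0013,0,0.2116],[0.6226,-0.3716,0.0042,-0.0013,0,0.2116],[0.6226,-0.3716,0.0042,-0.0013,0,0.2116],[0.6226,-0.3716,0.0042,-0.0013,0,0.2116],[0.6226,-0.3716,0.0042,-0.0013,0,0.2116]]]' -1
cat > look.py <<'E'
from h import *; import sys
T,s=tool(); p,d=vision.read_camera("wrist"); n=sys.argv[1]; np.savez(n+".npz",p=p,d=d,T=T)
cv2.imwrite(f"pics/{n}.png",p[...,::-1]); print(np.round(T,4).tolist(),s["time_s"],np.round(s["wrist_force"],2))
E
python3 look.py w1
```

```text
time_s: 1.35
position: [0.4812, -0.3347, 0.2004]
ee_rot: [0.001, 1.0, -0.03, -0.0]
wrist_force: [-0.3, 0.8, -0.1]
width: 0.997
grasp_force: 0.0
[[0.9982, -0.0592, -0.0004, 0.4812], [-0.0592, -0.9982, -0.002, -0.3347], [-0.0003, 0.0021, -1.0, 0.2004], [0.0, 0.0, 0.0, 1.0]] 1.35 [-0.25  0.78 -0.12]
```

View pics/w1.png

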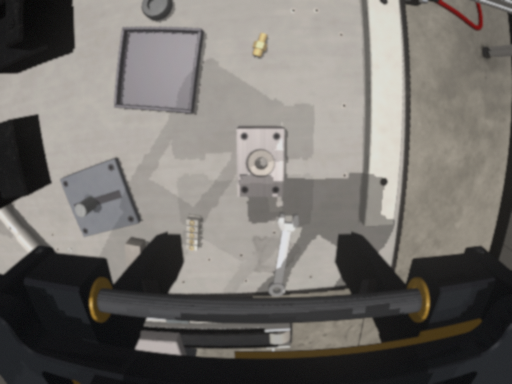

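The wrist view shows the carrier at (261,161) with the bearing in it, and the stand's pin at (88,207), both clear of obstructions. I'll measure both from this picture.

```bash
cat > meas.py <<'E'
from h import *
def wz(f):
    # world z of every pixel, from depth along the optical axis
    m=vision.camera_model("wrist");K=m["intrinsics"];v,u=np.mgrid[:384,:512]
    q=(np.dstack([u,v])-K[:2,2])/K[0,0]; r=np.linalg.norm(q,axis=2)+1e-9
    ray=np.dstack([q*(np.tan(r)/r)[...,None],np.ones_like(r)])*f["d"][...,None]
    W=f["T"]@m["tool_from_camera"]; return ray@W[:3,:3].T+W[:3,3]
def comp(f,box,lo,hi,zp,name):
    z=wz(f)[...,2]; x0,y0,x1,y1=box; m=np.zeros(z.shape,np.uint8); m[y0:y1,x0:x1]=((z>lo)&(z<hi)&(f["d"]>0))[y0:y1,x0:x1]
    n,l,st,c=cv2.connectedComponentsWithStats(m); k=1+np.argmax(st[1:,4]); mm=(l==k).astype(np.uint8)
    cs=max(cv2.findContours(mm,0,2)[0],key=cv2.contourArea)
    w=wcast(f["T"],cs[:,0,:],zp)[:,:2]; r=cv2.minAreaRect((w*1000).astype(np.float32))
    print(name,st[k,4],"z",round(float(np.median(z[mm>0])),4),"rect",np.round(r[0],1),np.round(r[1],1),round(r[2],1)); return w
E
python3 - <<'E'
from meas import *
f=np.load("w1.npz")
comp(f,(225,115,297,205),.026,.045,.034,"carrier")
comp(f,(55,150,145,240),.005,.02,.012,"stand")
comp(f,(55,150,145,240),.036,.06,.045,"pin")
g=cv2.cvtColor(f["p"],cv2.COLOR_RGB2GRAY); c=g[145:180,243:280]
cv2.imwrite("pics/c1.png",cv2.resize(f["p"][115:205,215:305],None,fx=6,fy=6,interpolation=cv2.INTER_CUBIC)[...,::-1])
E
```

```text
carrier 3012 z 0.0337 rect [ 484.2 -337.3] [55.1 84. ] 86.7
stand 3693 z 0.0117 rect [442.  -96.4] [100.3 113.9] 11.5
pin 165 z 0.0442 rect [440.4 -86.9] [22.5 22.5] 72.7
```

View pics/c1.png

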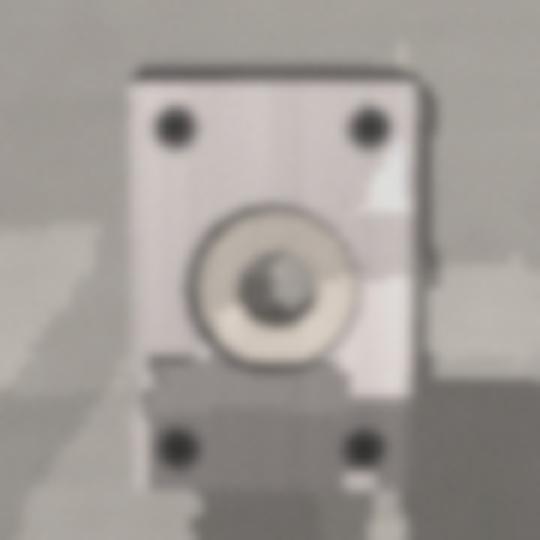

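The crop shows the recess and bearing centred in the carrier, which is upright at -3.3°. The two cameras disagree by about (2.4,-4.5) mm with the same sign for every part. I'll grip at the mean position and then read the offset in the tool frame.

Run:
```python
from h import *
plan([.483,-.3355,.010],-3.3)
```

```text
shift [3.100e-03 3.000e-04 3.175e-01] turn [ 0.0013  0.0001 -0.0013] t 1.4
```

```bash
python3 -m pendant '[[[0.0031,0.0003,0.09,0.0013,0,-0.0013],[0.0031,0.0003,0.18,0.0013,0,-0.0013],[0.0031,0.0003,0.25,0.0013,0,-0.0013],[0.0031,0.0003,0.29,0.0013,0,-0.0013],[0.0031,0.0003,0.31,0.0013,0,-0.0013],[0.0031,0.0003,0.3175,0.0013,0,-0.0013],[0.0031,0.0003,0.3175,0.0013,0,-0.0013]]]' -1
python3 -m pendant '[[[0,0,0,0,0,0],[0,0,0,0,0,0],[0,0,0,0,0,0],[0,0,0,0,0,0],[0,0,0,0,0,0],[0,0,0,0,0,0],[0,0,0,0,0,0],[0,0,0,0,0,0]]]' 1 30
python3 look.py w2
```

```text
time_s: 2.28
position: [0.4845, -0.3352, 0.0111]
ee_rot: [0.0, 1.0, -0.028, 0.001]
wrist_force: [-0.3, -0.6, 0.2]
width: 0.997
grasp_force: 0.0
time_s: 3.28
position: [0.4841, -0.3344, 0.0102]
ee_rot: [-0.0, 1.0, -0.028, 0.0]
wrist_force: [0.2, 0.5, 0.7]
width: 0.12
grasp_force: 0.0
[[0.9985, -0.0555, 0.0003, 0.4841], [-0.0555, -0.9985, 0.0, -0.3344], [0.0003, -0.0001, -1.0, 0.0102], [0.0, 0.0, 0.0, 1.0]] 3.275 [0.16 0.49 0.69]
```

View pics/w2.png

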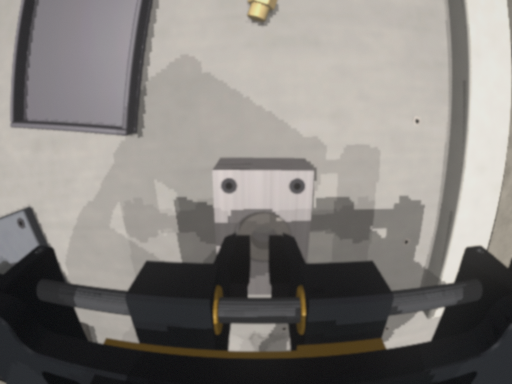

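The picture shows the fingers nearly shut, with their ends at (235–300,235), while the carrier at (263,190) looks ungripped. The width of 0.12 agrees with that. I'll check the finger depth before touching anything.

Run:
```python
from meas import *
f=np.load("w2.npz"); P=wz(f); Ti=np.linalg.inv(f["T"])
for u,v in [(240,240),(240,255),(283,240),(283,255),(262,225),(262,245),(262,275),(262,180),(225,275),(225,225),(262,340)]:
    w=P[v,u]; print((u,v),round(float(f["d"][v,u]),3),np.round(w,3),"tool",np.round((Ti@np.r_[w,1])[:3],3),f["p"][v,u])
g=np.load("w1.npz");P=wz(g);Ti=np.linalg.inv(g["T"])
for u,v in [(170,245),(350,245),(175,240),(345,240),(160,260)]:
    w=P[v,u]; print((u,v),"tool",np.round((Ti@np.r_[w,1])[:3],3))
print({k:np.round(v,3) for k,v in manip.sense().items()})
```

```text
(240, 240) 0.155 [ 0.493 -0.326  0.052] tool [ 0.009 -0.009 -0.042] [32 31 31]
(240, 255) 0.141 [ 0.492 -0.327  0.067] tool [ 0.008 -0.008 -0.057] [29 28 28]
(283, 240) 0.154 [ 0.493 -0.348  0.054] tool [ 0.009  0.014 -0.043] [34 32 32]
(283, 255) 0.141 [ 0.492 -0.347  0.067] tool [ 0.008  0.013 -0.057] [27 26 26]
(262, 225) 0.173 [ 0.493 -0.338  0.033] tool [ 0.009  0.003 -0.023] [101  96  93]
(262, 245) 0.184 [ 0.476 -0.337  0.027] tool [-0.008  0.003 -0.017] [81 78 74]
(262, 275) 0.183 [ 0.458 -0.336  0.034] tool [-0.026  0.003 -0.024] [113 109 107]
(262, 180) 0.164 [ 0.52  -0.339  0.034] tool [ 0.036  0.003 -0.024] [208 199 196]
(225, 275) 0.121 [ 0.495 -0.322  0.088] tool [ 0.01  -0.013 -0.077] [27 26 28]
(225, 225) 0.172 [ 0.494 -0.316  0.034] tool [ 0.009 -0.019 -0.024] [107 103 102]
(262, 340) 0.246 [ 0.361 -0.332 -0.   ] tool [-0.123  0.004  0.01 ] [139 134 129]
(170, 245) tool [ 0.008 -0.046 -0.048]
(350, 245) tool [ 0.008  0.049 -0.048]
(175, 240) tool [ 0.008 -0.044 -0.043]
(345, 240) tool [ 0.008  0.048 -0.042]
(160, 260) tool [ 0.009 -0.046 -0.065]
{'time_s': np.float64(3.325), 'joints': array([-0.647,  0.292,  1.956,  0.   ,  0.893,  0.979]), 'joint_velocities': array([-0.001, -0.001, -0.   , -0.003, -0.001,  0.001]), 'joint_torque': array([ 4.0000e-03, -4.5131e+01, -2.9134e+01,  4.4000e-02, -5.6000e-02,
        0.0000e+00]), 'position': array([ 0.484, -0.334,  0.01 ]), 'ee_rot': array([-0.   ,  1.   , -0.028,  0.   ]), 'wrist_force': array([-0.915,  0.095,  0.058]), 'moment': array([ 0.09 , -0.038, -0.021]), 'grasp_force': np.float64(0.0), 'width': np.float64(0.072)}
```

The finger ends are physically about 40 mm behind the reported TCP. Depth puts them at tool z ≈ -0.042, and they closed above the carrier without touching it. I'll measure the tip offset exactly.

Run:
```python
from meas import *
for n,cols in (("w2",(235,240,245,285,290)),("w1",(165,172,177,345,350,358))):
    f=np.load(n+".npz"); P=wz(f); Ti=np.linalg.inv(f["T"])
    for u in cols:
        c=[(v,*np.round((Ti@np.r_[P[v,u],1])[:3]*1000,1)) for v in range(222,262)]
        c=[q for q in c if abs(q[1])<14 and q[3]<-26 and abs(q[2])<60]
        print(n,u,[tuple(map(float,q)) for q in c[:3]])
f=np.load("w2.npz");P=wz(f);Ti=np.linalg.inv(f["T"]);Q=P@Ti[:3,:3].T+Ti[:3,3]
m=(abs(Q[...,0])<.014)&(Q[...,2]<-.026)&(Q[...,2]>-.06)&(abs(Q[...,1])<.05)
print("y range fingers",np.percentile(Q[m][:,1],[1,30,70,99]), "zmax",np.percentile(Q[m][:,2],[95,99,100]))
```

```text
w2 235 [(233.0, 9.2, -12.1, -34.9), (234.0, 9.3, -12.0, -36.5), (235.0, 9.6, -11.9, -38.2)]
w2 240 [(236.0, 7.4, -9.4, -35.0), (237.0, 8.6, -9.2, -38.6), (238.0, 7.7, -9.2, -38.0)]
w2 245 [(236.0, 8.0, -6.6, -36.1), (237.0, 7.9, -6.6, -37.1), (238.0, 8.2, -6.5, -38.9)]
w2 285 [(234.0, 10.0, 15.0, -37.6), (235.0, 10.4, 14.8, -39.7), (236.0, 9.8, 14.9, -39.7)]
w2 290 [(235.0, 9.7, 17.7, -38.4), (236.0, 9.7, 17.6, -39.6), (237.0, 10.1, 17.4, -41.6)]
w1 165 [(232.0, 9.1, -52.1, -35.1), (233.0, 10.4, -50.8, -39.1), (234.0, 9.8, -50.8, -39.2)]
w1 172 [(234.0, 9.3, -47.2, -37.8), (235.0, 8.4, -47.4, -37.3), (236.0, 8.5, -47.0, -38.7)]
w1 177 [(235.0, 8.2, -44.6, -36.8), (236.0, 8.3, -44.2, -38.2), (237.0, 8.3, -43.9, -39.4)]
w1 345 [(234.0, 7.9, 49.6, -34.8), (235.0, 8.7, 48.8, -37.5), (236.0, 8.3, 48.7, -38.1)]
w1 350 [(234.0, 8.3, 52.3, -35.6), (235.0, 8.1, 52.1, -36.6), (236.0, 8.6, 51.4, -38.7)]
w1 358 [(234.0, 9.6, 56.0, -38.7), (235.0, 9.7, 55.6, -40.1), (236.0, 9.8, 55.1, -41.5)]
y range fingers [-0.01831922 -0.00826196  0.01023314  0.02022524] zmax [-0.03784015 -0.03572895 -0.03409773]
```

The finger ends sit about 36 mm behind the reported TCP in both pictures, so I'll use tip z = TCP z + 0.036 from here on. The finger centre is about 1.5 mm in tool +y as the camera sees it. I'll open, then go down to a tip height of about 10 mm, watching the force.

```bash
python3 -m pendant '[[[0,0.003,0,0,0,0],[0,0.003,0,0,0,0],[0,0.003,0,0,0,0],[0,0.003,0,0,0,0],[0,0.003,0,0,0,0],[0,0.003,0,0,0,0],[0,0.003,0,0,0,0],[0,0.003,0,0,0,0],[0,0.003,0,0,0,0]]]' -1
python3 -m pendant '[[[0,0,0.01,0,0,0],[0,0,0.02,0,0,0],[0,0,0.03,0,0,0],[0,0,0.03,0,0,0]]]' -1
```

```text
time_s: 4.45
position: [0.484, -0.3362, 0.0102]
ee_rot: [-0.0, 1.0, -0.028, 0.0]
wrist_force: [0.2, -0.5, 1.1]
width: 0.999
grasp_force: 0.0
time_s: 4.95
position: [0.4833, -0.3357, -0.0088]
ee_rot: [-0.001, 1.0, -0.028, -0.001]
wrist_force: [-0.8, -0.4, 1.2]
width: 0.995
grasp_force: 0.0
```

```bash
python3 -m pendant '[[[0,0,0.01,0,0,0],[0,0,0.02,0,0,0],[0,0,0.027,0,0,0],[0,0,0.027,0,0,0]]]' -1
python3 -m pendant '[[[0,0,0,0,0,0],[0,0,0,0,0,0],[0,0,0,0,0,0],[0,0,0,0,0,0],[0,0,0,0,0,0],[0,0,0,0,0,0],[0,0,0,0,0,0]]]' 1 30
python3 look.py w3
```

```text
time_s: 5.45
position: [0.4836, -0.3359, -0.0246]
ee_rot: [-0.0, 1.0, -0.028, -0.0]
wrist_force: [0.2, -0.5, 0.3]
width: 0.998
grasp_force: 0.0
time_s: 6.32
position: [0.4841, -0.3363, -0.0238]
ee_rot: [0.0, 1.0, -0.028, 0.0]
wrist_force: [-0.0, -0.4, 1.7]
width: 0.631
grasp_force: 30.0
[[0.9985, -0.0556, 0.0006, 0.4841], [-0.0556, -0.9985, -0.0001, -0.3363], [0.0006, 0.0001, -1.0, -0.0238], [0.0, 0.0, 0.0, 1.0]] 6.325 [-0.05 -0.41  1.65]
```

The grip is good: width 0.631 is 55.5 mm, with 30 N. I'll lift 72 mm and stop about 70 mm short of the pin in tool x, so the wrist camera sees both the pin and the carrier's front edge.

```bash
python3 -m pendant '[[[0,0,-0.04,0,0,0],[0,0,-0.08,0,0,0],[0,0,-0.12,0,0,0],[0,0,-0.12,0,0,0],[0,0,-0.12,0,0,0]]]'
python3 - <<'E'
from h import *
plan([.372,-.085,.048],-3.3)
E
```

```text
time_s: 7.0
position: [0.4829, -0.3353, 0.0464]
ee_rot: [-0.001, 1.0, -0.028, -0.001]
wrist_force: [0.6, -0.2, -4.1]
width: 0.632
grasp_force: 30.0
shift [-0.2076 -0.4064 -0.0018] turn [-0.0009  0.0012  0.0013] t 7.0
```

```bash
python3 -m pendant '[[[-0.04,-0.08,-0.0018,0,0,0.0013],[-0.08,-0.16,-0.0018,0,0,0.0013],[-0.12,-0.24,-0.0018,0,0,0.0013],[-0.16,-0.32,-0.0018,0,0,0.0013],[-0.19,-0.38,-0.0018,0,0,0.0013],[-0.2076,-0.4064,-0.0018,0,0,0.0013],[-0.2076,-0.4064,-0.0018,0,0,0.0013],[-0.2076,-0.4064,-0.0018,0,0,0.0013],[-0.2076,-0.4064,-0.0018,0,0,0.0013]]]'
python3 look.py w4
```

```text
time_s: 8.12
position: [0.374, -0.0868, 0.0493]
ee_rot: [0.0, 1.0, -0.029, 0.0]
wrist_force: [-0.7, 0.3, -3.9]
width: 0.635
grasp_force: 30.0
[[0.9983, -0.0586, 0.0009, 0.374], [-0.0586, -0.9983, -0.0004, -0.0868], [0.001, 0.0004, -1.0, 0.0493], [0.0, 0.0, 0.0, 1.0]] 8.125 [-0.67  0.28 -3.85]
```

View pics/w4.png

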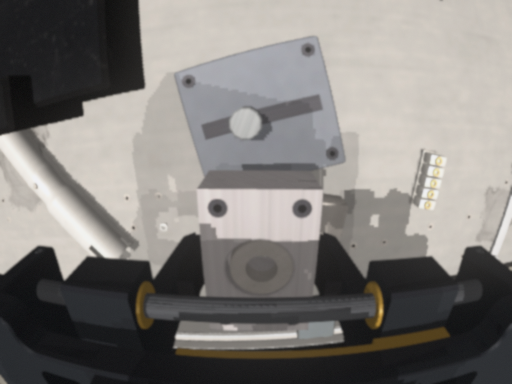

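The view shows the pin top at (245,123), the carrier's front top edge at row ~188 (columns 198–323), and the bearing at (261,268). I'll measure the pin and carrier in the same tool frame.

```bash
cat > pin.py <<'E'
from meas import *; import sys
f=np.load(sys.argv[1]+".npz"); P=wz(f); Ti=np.linalg.inv(f["T"]); Q=P@Ti[:3,:3].T+Ti[:3,3]
g=lambda w:(Ti@np.c_[w,np.ones(len(w))].T).T[:,:3]*1000
# pin top: pixels at height ~45 mm
z=P[...,2]; box=np.zeros(z.shape,bool); box[60:165,180:345]=1
m=(box&(z>.041)&(z<.050)&(f["d"]>0)).astype(np.uint8); n,l,st,c=cv2.connectedComponentsWithStats(m); k=1+np.argmax(st[1:,4])
cs=max(cv2.findContours((l==k).astype(np.uint8),0,2)[0],key=cv2.contourArea); print("pin px",st[k],c[k],"z",np.median(z[l==k]))
w=g(wcast(f["T"],cs[:,0,:],.045)); (cx,cy),r=cv2.minEnclosingCircle(w[:,:2].astype(np.float32)); print("pin tool mm",round(cx,2),round(cy,2),"r",round(r,2),"mean",w.mean(0).round(2))
# carrier top
zt=np.median(Q[205:220,235:285,2]); print("carrier top tool z",zt,"world",np.median(z[205:220,235:285]))
m=((abs(Q[...,2]-zt)<.004)&(Q[...,0]>.0)).astype(np.uint8); m[:170]=0; m[:,:180]=0; m[:,340:]=0
n,l,st,c=cv2.connectedComponentsWithStats(m); k=1+np.argmax(st[1:,4]); m=l==k
zw=f["T"][2,3]-zt
E=[];L=[];Rr=[]
for u in range(215,308):
    v=np.flatnonzero(m[:,u]); 
    if len(v): E.append((u,v[0]-.5))
for v in range(195,225):
    u=np.flatnonzero(m[v]); L.append((u[0]-.5,v)); Rr.append((u[-1]+.5,v))
e,a,b=[np.median(g(wcast(f["T"],q,zw)),0).round(2) for q in(E,L,Rr)]
print("front x",e[0],"-> centre x",e[0]-42,"| left/right y",a[1],b[1],"centre",(a[1]+b[1])/2,"width",b[1]-a[1])
gy=cv2.medianBlur(cv2.cvtColor(f["p"],cv2.COLOR_RGB2GRAY),3)[232:296,222:302]
cl=cv2.resize(cv2.createCLAHE(4,(2,2)).apply(gy),None,fx=4,fy=4,interpolation=cv2.INTER_CUBIC)
for r0,r1,h in((55,75,10),(100,150,2)):
    h=cv2.HoughCircles(cl,cv2.HOUGH_GRADIENT,1.5,400,param1=60,param2=20,minRadius=r0,maxRadius=r1)
    if h is not None:
        x,y,r=h[0,0]; u=np.array([[x/4+222-.4,y/4+232-.4]]); print("circle",u,r/4,g(wcast(f["T"],u,zw-.002)).round(2))
E
python3 pin.py w4
```

```text
pin px [229 107  33  33 866] [245.16628176 123.06466513] z 0.044832367899899125
pin tool mm 64.97 -7.65 r 10.56 mean [64.78 -8.09  4.33]
carrier top tool z -0.05768588406970479 world 0.10698704928075192
front x 42.92 -> centre x 0.9200000000000017 | left/right y -26.84 29.33 centre 1.2449999999999992 width 56.17
circle [[261.1625 264.0375]] 17.65 [[  2.24   2.1  -55.68]]
circle [[262.6625 270.4125]] 32.725 [[ -1.57   2.87 -55.69]]
```

The pin is at tool (64.9,-7.9) mm and the carrier centre at (0.9,1.2), with both sizes matching the given ones. That makes the shift (+64.0,-9.1) mm.

```bash
python3 -m pendant '[[[0.05,-0.0152,0,0,0,0],[0.09,-0.0152,0,0,0,0],[0.1067,-0.0152,0,0,0,0],[0.1067,-0.0152,0,0,0,0],[0.1067,-0.0152,0,0,0,0],[0.1067,-0.0152,0,0,0,0]]]'
python3 - <<'E'
from h import *
f=np.load("w4.npz"); T,s=tool(); print((np.linalg.inv(f["T"])@T)[:3,3]*1000, T[:3,2], np.abs(s["joint_velocities"]).max())
p,d=vision.read_camera("side"); np.savez("s1.npz",p=p,d=d)
cv2.imwrite("pics/s1.png",p[...,::-1])
E
```

```text
time_s: 8.93
position: [0.4365, -0.0803, 0.0488]
ee_rot: [-0.0, 1.0, -0.029, -0.0]
wrist_force: [-0.0, 0.1, -3.7]
width: 0.629
grasp_force: 30.0
[ 62.00859378 -10.11874011   0.54298753] [-5.85630391e-04  2.04529031e-04 -9.99999808e-01] 0.0043904308687543435
```

View pics/s1.png

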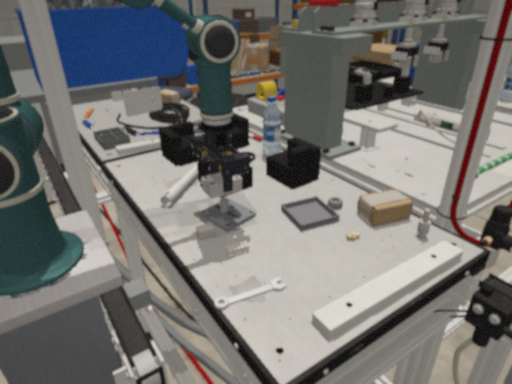

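The side view shows the carrier held above the stand at (222,190) and the bystanders untouched. The measured step differs from the commanded one by about 2 mm, so I'll check how noisy the pose reading is.

Run:
```python
from h import *
A=[]
for i in range(10):
    vision.read_camera("top"); A.append(manip.sense()["position"])
A=np.array(A)*1000; print(A.round(2), A.mean(0).round(2), A.std(0).round(2))
```

```text
[[436.97 -80.32  49.01]
 [437.14 -80.37  49.07]
 [437.3  -80.37  49.13]
 [437.41 -80.38  49.14]
 [437.47 -80.37  49.15]
 [437.55 -80.35  49.15]
 [437.58 -80.36  49.14]
 [437.6  -80.35  49.11]
 [437.57 -80.36  49.09]
 [437.61 -80.36  49.08]] [437.42 -80.36  49.11] [0.21 0.02 0.04]
```

There's no noise, just a slow settling lag of about 0.3 s. I'll correct by (+0.86,+1.05) mm in tool axes and go down to just above the pin.

```bash
python3 -m pendant '[[[0.0014,0.0018,0.015,0,0,0],[0.0014,0.0018,0.03,0,0,0],[0.0014,0.0018,0.04,0,0,0],[0.0014,0.0018,0.04,0,0,0],[0.0014,0.0018,0.04,0,0,0],[0.0014,0.0018,0.04,0,0,0]]]'
python3 -m pendant '[[[0,0,0.002,0,0,0],[0,0,0.004,0,0,0],[0,0,0.006,0,0,0],[0,0,0.008,0,0,0],[0,0,0.01,0,0,0],[0,0,0.01,0,0,0]]]'
```

```text
time_s: 10.22
position: [0.4388, -0.0816, 0.0254]
ee_rot: [0.0, 1.0, -0.029, 0.001]
wrist_force: [1.1, -0.6, -3.7]
width: 0.632
grasp_force: 30.0
time_s: 10.98
position: [0.4382, -0.0815, 0.0189]
ee_rot: [-0.0, 1.0, -0.029, -0.0]
wrist_force: [0.3, 0.4, -3.9]
width: 0.632
grasp_force: 30.0
```

```bash
python3 -m pendant '[[[0,0,0.002,0,0,0],[0,0,0.004,0,0,0],[0,0,0.006,0,0,0],[0,0,0.006,0,0,0]]]'
python3 -m pendant '[[[0,0,0.002,0,0,0],[0,0,0.004,0,0,0],[0,0,0.006,0,0,0],[0,0,0.006,0,0,0]]]'
```

```text
time_s: 11.48
position: [0.4382, -0.0815, 0.0153]
ee_rot: [-0.0, 1.0, -0.029, 0.0]
wrist_force: [0.8, 0.1, -4.1]
width: 0.635
grasp_force: 30.0
time_s: 11.98
position: [0.4382, -0.0815, 0.0117]
ee_rot: [-0.0, 1.0, -0.029, 0.0]
wrist_force: [0.7, -0.2, -4.0]
width: 0.629
grasp_force: 30.0
```

The pin went into the hole with no force. I'll carry on down towards the bearing, which I expect to touch at TCP z ≈ -0.001.

```bash
python3 -m pendant '[[[0,0,0.003,0,0,0],[0,0,0.006,0,0,0],[0,0,0.009,0,0,0],[0,0,0.012,0,0,0],[0,0,0.015,0,0,0],[0,0,0.0165,0,0,0],[0,0,0.0165,0,0,0]]]'
python3 -m pendant '[[[0,0,0.002,0,0,0],[0,0,0.004,0,0,0],[0,0,0.006,0,0,0],[0,0,0.006,0,0,0]]]'
```

```text
time_s: 12.85
position: [0.4383, -0.0815, 0.0019]
ee_rot: [-0.0, 1.0, -0.029, 0.0]
wrist_force: [-0.3, -0.5, -4.7]
width: 0.633
grasp_force: 30.0
time_s: 13.35
position: [0.4387, -0.0816, -0.0012]
ee_rot: [0.0, 1.0, -0.029, 0.0]
wrist_force: [-0.9, -1.1, -0.2]
width: 0.635
grasp_force: 30.0
```

```bash
python3 -m pendant '[[[0,0,0.002,0,0,0],[0,0,0.004,0,0,0],[0,0,0.004,0,0,0]]]'
python3 -m pendant '[[[0,0,0.002,0,0,0],[0,0,0.004,0,0,0],[0,0,0.004,0,0,0]]]'
```

```text
time_s: 13.72
position: [0.4387, -0.0816, -0.0039]
ee_rot: [0.0, 1.0, -0.029, 0.0]
wrist_force: [-1.2, -0.1, 1.7]
width: 0.63
grasp_force: 30.0
time_s: 14.1
position: [0.4383, -0.0816, -0.0067]
ee_rot: [0.0, 1.0, -0.029, 0.0]
wrist_force: [-0.7, -1.2, 0.4]
width: 0.636
grasp_force: 30.0
```

```bash
python3 -m pendant '[[[0,0,0.002,0,0,0],[0,0,0.004,0,0,0],[0,0,0.004,0,0,0]]]'
```

```text
time_s: 14.48
position: [0.4376, -0.0812, -0.0096]
ee_rot: [-0.0, 1.0, -0.029, -0.0]
wrist_force: [-0.4, 0.5, -4.0]
width: 0.631
grasp_force: 30.0
```

The bearing came free after a push of about 6 N. About 2 mm is left to the plate, so I'll take 0.6 mm steps.

```bash
python3 -m pendant '[[[0,0,0.001,0,0,0],[0,0,0.002,0,0,0],[0,0,0.002,0,0,0]]]'
python3 -m pendant '[[[0,0,0.001,0,0,0],[0,0,0.001,0,0,0],[0,0,0.001,0,0,0]]]'
```

```text
time_s: 14.85
position: [0.4383, -0.0815, -0.0102]
ee_rot: [-0.0, 1.0, -0.029, 0.0]
wrist_force: [-1.1, 0.0, -3.4]
width: 0.631
grasp_force: 30.0
time_s: 15.22
position: [0.4384, -0.0815, -0.0106]
ee_rot: [-0.0, 1.0, -0.029, 0.0]
wrist_force: [-0.2, 0.0, -3.4]
width: 0.631
grasp_force: 30.0
```

```bash
python3 -m pendant '[[[0,0,0.001,0,0,0],[0,0,0.001,0,0,0],[0,0,0.001,0,0,0]]]'
python3 -m pendant '[[[0,0,0.001,0,0,0],[0,0,0.001,0,0,0],[0,0,0.001,0,0,0]]]'
```

```text
time_s: 15.6
position: [0.4384, -0.0815, -0.0113]
ee_rot: [-0.0, 1.0, -0.029, 0.0]
wrist_force: [0.4, 0.0, -3.5]
width: 0.632
grasp_force: 30.0
time_s: 15.98
position: [0.4384, -0.0815, -0.0118]
ee_rot: [-0.0, 1.0, -0.029, 0.0]
wrist_force: [0.2, -0.0, -4.0]
width: 0.629
grasp_force: 30.0
```

```bash
python3 -m pendant '[[[0,0,0.001,0,0,0],[0,0,0.001,0,0,0],[0,0,0.001,0,0,0]]]'
```

```text
time_s: 16.35
position: [0.4384, -0.0815, -0.0119]
ee_rot: [-0.0, 1.0, -0.029, 0.0]
wrist_force: [-2.8, 1.0, 5.2]
width: 0.632
grasp_force: 30.0
```

Plate contact is now about 9 N at the expected height. I'll hold briefly, let go, and lift.

```bash
python3 -m pendant '[[[0,0,0,0,0,0],[0,0,0,0,0,0],[0,0,0,0,0,0]]]'
python3 -m pendant '[[[0,0,0,0,0,0],[0,0,0,0,0,0],[0,0,0,0,0,0],[0,0,0,0,0,0],[0,0,-0.03,0,0,0],[0,0,-0.09,0,0,0],[0,0,-0.15,0,0,0],[0,0,-0.15,0,0,0],[0,0,-0.15,0,0,0]]]' -1
python3 look.py w5
```

```text
time_s: 16.73
position: [0.4384, -0.0815, -0.0119]
ee_rot: [-0.0, 1.0, -0.029, 0.0]
wrist_force: [-2.9, 0.1, 6.6]
width: 0.627
grasp_force: 30.0
time_s: 17.85
position: [0.4378, -0.0814, 0.0769]
ee_rot: [-0.0, 1.0, -0.029, -0.0]
wrist_force: [-0.3, 0.4, -1.1]
width: 1.004
grasp_force: 0.0
[[0.9983, -0.0576, -0.0004, 0.4378], [-0.0576, -0.9983, 0.0002, -0.0814], [-0.0004, -0.0001, -1.0, 0.0769], [0.0, 0.0, 0.0, 1.0]] 17.85 [-0.28  0.37 -1.07]
```

View pics/w5.png

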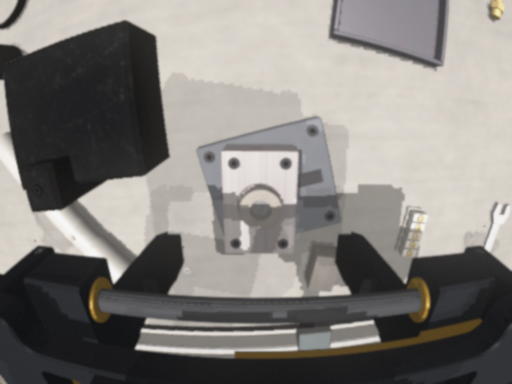

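The view shows the carrier flat on the stand with the bearing standing proud at (261,205). I'll check the heights and the bearing's position.

Run:
```python
from meas import *
f=np.load("w5.npz"); P=wz(f); z=P[...,2]; Ti=np.linalg.inv(f["T"])
for n,sl in(("front",np.s_[170:180,240:282]),("L",np.s_[190:230,225:232]),("R",np.s_[190:230,288:294]),("back",np.s_[236:246,250:270])): print(n,np.median(z[sl]).round(4))
w=comp(f,(215,170,305,235),.0505,.06,.055,"bearing"); comp(f,(215,140,305,256),.041,.0495,.046,"carrier")
c,r=cv2.minEnclosingCircle((w*1000).astype(np.float32)); print(c,r,"tool",Ti@np.r_[np.array(c)/1000,.055,1])
plan([.4384,-.0815,.014],-3.3)
```

```text
front 0.0459
L 0.0459
R 0.0459
back 0.0459
bearing 1119 z 0.0551 rect [438.6 -83.3] [31.  32.4] 86.8
carrier 5961 z 0.0459 rect [438.6 -82.6] [55.9 85. ] 86.7
(438.4800720214844, -83.85382080078125) 16.58501625061035 tool [8.05440308e-04 2.41542985e-03 2.19397756e-02 1.00000000e+00]
shift [0.0021 0.0003 0.1039] turn [-0.0003  0.0011 -0.    ] t 17.9
```

The carrier is flat with its top at 45.9 mm all round. The bearing top is at 55.1 mm, which is 9.2 mm proud as specified. Now I'll take the bearing with the fingertips, a little above the carrier's top face.

```bash
python3 -m pendant '[[[0.001,0.0008,0.05,0,0,0],[0.001,0.0008,0.08,0,0,0],[0.001,0.0008,0.095,0,0,0],[0.001,0.0008,0.1045,0,0,0],[0.001,0.0008,0.1045,0,0,0],[0.001,0.0008,0.1045,0,0,0],[0.001,0.0008,0.1045,0,0,0]]]' -0.4
python3 look.py w6
python3 - <<'E'
from meas import *
f=np.load("w6.npz");P=wz(f);Ti=np.linalg.inv(f["T"]);Q=P@Ti[:3,:3].T+Ti[:3,3]
m=(abs(Q[...,0]-.009)<.003)&(Q[...,2]<-.030)&(Q[...,2]>-.06)&(abs(Q[...,1])<.06)
for sgn in(-1,1):
    k=m&(sgn*Q[...,1]>.025); v,u=np.nonzero(k)
    print(sgn,"y inner",np.percentile(Q[k][:,1]*sgn,[1,5]),"tip z",np.percentile(Q[k][:,2],[90,97,99,100]),"rows",v.min())
w=comp(f,(190,170,330,300),.0505,.06,.055,"bearing")
E
```

```text
time_s: 18.77
position: [0.4396, -0.0822, 0.0155]
ee_rot: [0.0, 1.0, -0.029, 0.001]
wrist_force: [-0.5, 0.1, 0.9]
width: 0.7
grasp_force: 0.0
[[0.9983, -0.0575, 0.0016, 0.4396], [-0.0575, -0.9983, -0.0003, -0.0822], [0.0016, 0.0002, -1.0, 0.0155], [0.0, 0.0, 0.0, 1.0]] 18.775 [-0.5   0.1   0.93]
-1 y inner [0.02549853 0.02967048] tip z [-0.03771184 -0.0306806  -0.03023494 -0.03004662] rows 225
1 y inner [0.02547471 0.02795083] tip z [-0.03697997 -0.03055704 -0.03021461 -0.03009624] rows 225
bearing 1976 z 0.0551 rect [439.1 -83.4] [31.5 33. ] 86.8
```

```bash
python3 -m pendant '[[[-0.001,0,0.003,0,0,0],[-0.001,0,0.0055,0,0,0],[-0.001,0,0.0055,0,0,0],[-0.001,0,0.0055,0,0,0]]]' -0.4
python3 -m pendant '[[[0,0,0,0,0,0],[0,0,0,0,0,0],[0,0,0,0,0,0],[0,0,0,0,0,0],[0,0,0,0,0,0],[0,0,0,0,0,0]]]' 1 15
```

```text
time_s: 19.32
position: [0.4383, -0.082, 0.0115]
ee_rot: [-0.0, 1.0, -0.029, 0.0]
wrist_force: [-0.4, -0.1, 1.2]
width: 0.7
grasp_force: 0.0
time_s: 20.08
position: [0.4384, -0.082, 0.0116]
ee_rot: [-0.0, 1.0, -0.029, 0.0]
wrist_force: [-0.2, 0.1, 0.2]
width: 0.348
grasp_force: 15.0
```

```bash
python3 -m pendant '[[[0,0,-0.005,0,0,0],[0,0,-0.01,0,0,0],[0,0,-0.03,0,0,0],[0,0,-0.07,0,0,0],[0,0,-0.1,0,0,0],[0,0,-0.1,0,0,0],[0,0,-0.1,0,0,0]]]'
python3 look.py w7
python3 - <<'E'
from meas import *
f=np.load("w7.npz"); P=wz(f); Q=f["T"][2,3]-P[...,2]
plan([.611,-.213,.0716],-3.3)
E
```

```text
time_s: 20.95
position: [0.4381, -0.0819, 0.0714]
ee_rot: [-0.0, 1.0, -0.029, 0.0]
wrist_force: [-0.1, 0.1, -0.1]
width: 0.347
grasp_force: 15.0
[[0.9983, -0.0575, 0.0002, 0.4381], [-0.0575, -0.9983, 0.0, -0.0819], [0.0002, -0.0001, -1.0, 0.0714], [0.0, 0.0, 0.0, 1.0]] 20.95 [-0.09  0.11 -0.06]
shift [ 0.301   0.2016 -0.0013] turn [-0.0002  0.0005 -0.0001] t 21.0
```

View pics/w7.png

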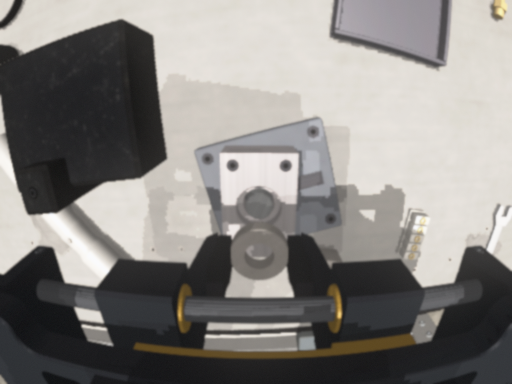

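The bearing is held between the fingertips at (260,250). The carrier stays on the stand, with the pin showing in its empty recess at (260,205). Next is the tray.

```bash
python3 - <<'E'
from meas import *
f=np.load("w7.npz"); P=wz(f); Ti=np.linalg.inv(f["T"]); Q=(P@Ti[:3,:3].T+Ti[:3,3])*1000
for u,v in((238,250),(260,230),(260,268),(282,250),(245,235),(275,235)): print((u,v),Q[v,u].round(1))
E
python3 -m pendant '[[[0.08,0.05,-0.0013,0,0,0],[0.15,0.1,-0.0013,0,0,0],[0.22,0.15,-0.0013,0,0,0],[0.28,0.19,-0.0013,0,0,0],[0.301,0.2016,-0.0013,0,0,0],[0.301,0.2016,-0.0013,0,0,0],[0.301,0.2016,-0.0013,0,0,0],[0.301,0.2016,-0.0013,0,0,0],[0.301,0.2016,-0.0013,0,0,0]]]'
python3 look.py w8;  python3 - <<'E'
from meas import *
f=np.load("w8.npz"); P=wz(f); z=P[...,2]
# far (+x) inside region of tray: rim points
m=((z>.013)&(z<.023)&(f["d"]>0)); m[:, :150]=0; m[:,370:]=0; m[:100]=0; m[215:]=0
print("rim x,y pct",np.percentile(P[m][:,0],[2,50,98]),np.percentile(P[m][:,1],[2,50,98]),m.sum())
m=(z>.001)&(z<.008)&(abs(P[...,0]-.611)<.05)&(abs(P[...,1]+.213)<.05); print("floor z",np.median(z[m]),m.sum())
E
```

```text
(238, 250) [  3.2 -10.1 -43.3]
(260, 230) [ 14.8   1.5 -42.6]
(260, 268) [ -8.4   1.6 -43. ]
(282, 250) [  3.1  13.3 -43. ]
(245, 235) [ 12.5  -6.2 -43.9]
(275, 235) [ 12.3   9.3 -43.6]
time_s: 22.12
position: [0.6111, -0.2125, 0.0727]
ee_rot: [-0.0, 1.0, -0.029, 0.0]
wrist_force: [1.0, 0.1, 0.8]
width: 0.343
grasp_force: 15.0
[[0.9984, -0.0571, 0.0003, 0.6111], [-0.0571, -0.9984, 0.0, -0.2125], [0.0003, -0.0001, -1.0, 0.0727], [0.0, 0.0, 0.0, 1.0]] 22.125 [0.96 0.14 0.76]
rim x,y pct [0.59683975 0.66028336 0.68951971] [-0.27290053 -0.21722451 -0.15888779] 1934
floor z 0.00385323555192682 10154
```

The bearing hangs level, its underside 33 mm behind the TCP origin, and the tray floor reads 3.9 mm. Lowering it now.

```bash
python3 -m pendant '[[[0,0,0.07,0,0,0],[0,0,0.12,0,0,0],[0,0,0.15,0,0,0],[0,0,0.162,0,0,0],[0,0,0.165,0,0,0],[0,0,0.165,0,0,0],[0,0,0.165,0,0,0],[0,0,0.165,0,0,0]]]'
```

```text
time_s: 23.18
position: [0.6123, -0.2133, -0.0258]
ee_rot: [0.0, 1.0, -0.029, 0.001]
wrist_force: [0.1, 0.5, -0.6]
width: 0.344
grasp_force: 15.0
```

```bash
python3 -m pendant '[[[0,0,0.001,0,0,0],[0,0,0.002,0,0,0],[0,0,0.002,0,0,0],[0,0,0.002,0,0,0]]]'
python3 -m pendant '[[[0,0,0.001,0,0,0],[0,0,0.002,0,0,0],[0,0,0.002,0,0,0]]]'
```

```text
time_s: 23.68
position: [0.6117, -0.2131, -0.0279]
ee_rot: [-0.0, 1.0, -0.029, 0.0]
wrist_force: [0.7, 0.3, -0.5]
width: 0.346
grasp_force: 15.0
time_s: 24.05
position: [0.6116, -0.2131, -0.0291]
ee_rot: [-0.0, 1.0, -0.029, 0.0]
wrist_force: [-0.6, -0.5, 0.4]
width: 0.345
grasp_force: 15.0
```

Within about 0.3 mm of the floor. I'll let go with a small opening and lift.

```bash
python3 -m pendant '[[[0,0,0.0005,0,0,0],[0,0,0.0005,0,0,0]]]'
python3 -m pendant '[[[0,0,0,0,0,0],[0,0,0,0,0,0],[0,0,0,0,0,0],[0,0,0,0,0,0],[0,0,-0.03,0,0,0],[0,0,-0.1,0,0,0],[0,0,-0.18,0,0,0],[0,0,-0.25,0,0,0],[0,0,-0.25,0,0,0],[0,0,-0.25,0,0,0]]]' -0.1
python3 look.py w9
python3 - <<'E'
from meas import *
f=np.load("w9.npz")
comp(f,(200,140,330,260),.0105,.0175,.014,"bearing")
p,d=vision.read_camera("top"); K,Rm,t=cam("top"); v,u=np.mgrid[:384,:512]
W=(np.stack([(u-K[0,2])/K[0,0]*d,(v-K[1,2])/K[1,1]*d,d],-1)-t)@Rm
cv2.imwrite("pics/end.png",np.hstack([p[90:290,225:405],f["p"][100:300,170:350]])[...,::-1])
m=(W[...,2]>.04)&(W[...,2]<.05)&(abs(W[...,0]-.438)<.06)&(abs(W[...,1]+.08)<.06); print("carrier top on stand",np.median(W[m],0),m.sum())
E
```

```text
time_s: 24.3
position: [0.6117, -0.2131, -0.0293]
ee_rot: [-0.0, 1.0, -0.029, 0.0]
wrist_force: [-0.6, 0.0, 0.3]
width: 0.344
grasp_force: 15.0
time_s: 25.55
position: [0.6115, -0.2131, 0.1213]
ee_rot: [0.0, 1.0, -0.029, 0.0]
wrist_force: [0.2, 0.6, -0.4]
width: 0.551
grasp_force: 0.0
[[0.9983, -0.0575, 0.0009, 0.6115], [-0.0575, -0.9983, -0.0002, -0.2131], [0.0009, 0.0001, -1.0, 0.1213], [0.0, 0.0, 0.0, 1.0]] 25.55 [ 0.23  0.64 -0.37]
bearing 641 z 0.016 rect [ 608.4 -212.3] [109.1 102.1] 78.6
carrier top on stand [ 0.43686774 -0.07889483  0.04519464] 853
```

View pics/end.png

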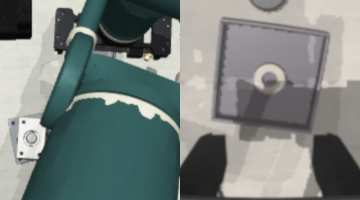

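The picture shows the bearing lying in the middle of the tray, at (260,178) in the wrist view, and the carrier still on the stand. I'll do a final flatness check and then hand in.

Run:
```python
from meas import *
f=np.load("w9.npz"); P=wz(f)
for u,v in((260,168),(260,189),(249,178),(271,178)): print(P[v,u].round(4))
z=[P[v,u,2] for u,v in((260,168),(260,189),(249,178),(271,178))]
if all(abs(q-.014)<.0025 for q in z): print(manip.job_done())
```

```text
[ 0.6225 -0.2158  0.0137]
[ 0.6007 -0.2146  0.014 ]
[ 0.613  -0.2042  0.0144]
[ 0.6123 -0.2262  0.0161]
the job is handed in; nothing more can be done
None
```

I handed the job in at about 26 s: the bearing lies flat in the middle of the tray, the carrier sits level on the stand with the pin through it, plate contact read about 10 N, and the arm met no bystander; the verdict was not shown.

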